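# Sort two spacer bushes on the post gauge

### The arm

A 6-joint arm with a two-finger parallel gripper is mounted at the origin on a cart in front of the work surface, level with it; the furniture and walls round the work are solid. World frame = base frame: x ahead of the robot, y to its left, z up, the work surface at z = 0. Lengths are in m, angles in rad, forces in N, time in s.
With the tool pointing down it reaches from about 0.25 to 0.85 m from the base axis. Payload 12.5 kg.
Tool frame: the origin (TCP) lies at the very end of the fingers, on their centre line; the grasp point (between the pads) lies 19 mm behind it (manip.tcp_to_grasp is the distance from the TCP to the grasp point, in m); z points along the fingers, y is the line along which they close (so a half turn about z gives the same grasp; the last joint's range is limited). The gripper opens to 93 mm and grips with 3 to 60 N. Pads are 15 mm wide; open, the fingers measure 128 mm over their backs; the gripper's body (75 mm by 188 mm) begins 65 mm behind the grasp point.
Start: joints at [-1.342, 0.351, 1.652, -0, 1.139, -0.085], TCP at [0.17, -0.523, 0.219] pointing down, gripper open.
Joint ranges: [-2.75, 2.75], [-0.79, 2.1], [0.01, 2.65], [-1.57, 4.71], [0.07, 3.14], [-2.87, 2.87]. Speed limits (rad/s): [2.22, 2.22, 2.79, 3.14, 3.14, 3.14].

### API

Orientations are given as a 3x3 rotation matrix whose columns are the frame's x, y, z axes.
In Python, from bench import manip gives the robot as it stands.
- The arm moves only by the shell command python3 -m pendant 'ROWS'. ROWS is JSON, a list that holds one entry, the list of rows, each a list of 5 numbers: the opening, from -1 (shut) to 1 (fully open), so that 0 is half open, then the shift along the tool's x, y, z in m, then the turn about the tool's z in rad. A call has 1 to 8 rows; each row is the pose to reach, as a shift and turn from the pose commanded when the call began, along the tool's axes at that moment; what a row does not reach only later rows make up. A row lasts 1/12 s, in which the tool goes at most 41.7 mm and 7.16 degrees, less where a joint would pass 70% of its speed; a pose out of reach is approached as far as the arm can. A call with a gripper value outside its range is refused whole. The fingers move at their own pace and stop on an object; the grip force is fixed at half the most. Time passes only in rows, so rows that repeat a pose let the fingers close. It gives the time, the measured TCP pose, the force and the opening at its end, in the units of the state.
- manip.state(): the state, without advancing time (a new reading comes with each control period).
- manip.camera(name): name is "scene" or "top" or "wrist"; returns (picture, depth): 384x512x3 uint8, red, green, blue; 384x512 float32, m along the optical axis (not along the pixel's ray), 0 where there is no reading.
- manip.camera_info(name): a dict with "K" (3x3 intrinsics, pixels), "k1" (the pictures are not rectified: a ray, as slopes to the right and down, at radius r is drawn at 1 + k1 r^2 times it, then the intrinsics apply), "camera_from_world" (4x4, takes a point from world to camera coordinates). Camera axes: x right, y down, z forward; pixel columns grow to the right and rows downward; lengths in m; the calibration is good to about 2 mm. A picture is of the moment at which its call begins: read the wrist's pose just before it. camera_info takes no time and is no camera call; for the wrist camera it gives the pose at the moment of the call.
- manip.close_job(): hands the job in, once; it reports no verdict.
The state is a dict: "clock": time; "joints": joint angles; "joint_vel": joint speeds; "joint_torque": joint torques, N m; "ee_pos": TCP position; "orientation": TCP orientation; "force": force on the tool from outside, world axes, zero at the start; "ft_torque": the same for the moment, N m; "opening": finger opening in m.
Only numpy, scipy, OpenCV 4.12 (cv2) and the standard library are available. Lean on these libraries where they do the work, as an engineer would, in place of code of your own. Each camera call takes 0.05 s, during which the arm holds its last target. There are 200 camera calls.

### The job

Sort the two wooden spacer bushes by fit on the two-post gauge: slide the wide-bored bush over the thick post and the narrow-bored bush over the thin post. Each bush must end sitting flat on the gauge plate around its own post, let go.

Things in the scene. Friction and masses are not known exactly. Their poses are not given: they have to be found in the camera images.
- bush_wide_mid (a point): Centre (on the axis, half-way up) of the loose wooden bush with the wide bore: a thin-walled upright tube, outside diameter 56 mm, height 50 mm, bore 44 mm right through (wall 6 mm), about 80 g. z is its axis. It stands on the table; the same outside as the other bush.
- bush_narrow_mid (a point): Centre (on the axis, half-way up) of the loose wooden bush with the narrow bore: a thick-walled upright tube, outside diameter 56 mm, height 50 mm, bore 24 mm right through (wall 16 mm), about 80 g. z is its axis. It stands on the table; it does not go over the thick post.
- post_thick (a point): Foot of the thick steel post of the gauge, on its axis at the top face of the gauge plate, 12 mm above the table. The post is upright, 30 mm in diameter and 55 mm high above the plate, its top 12 mm tapering to a blunt nose. z is up. The gauge is a grey painted metal plate 200 x 80 x 12 mm lying on the table and fixed to it, at any yaw, the two posts on its long middle line 110 mm apart, each 45 mm from an end.
- post_thin (a point): Foot of the thin steel post of the gauge, on its axis at the top face of the gauge plate, 12 mm above the table. The post is upright, 10 mm in diameter and 55 mm high above the plate, its top 6 mm tapering to a blunt nose. z is up.

How it is judged:
At the end, for the whole second after the job is handed in: The wide-bored bush sits around the thick post and the narrow-bored bush around the thin post, each flat on the gauge plate (its centre within 12 mm of the post's axis and less than 30 mm above the plate, its axis within 0.12 rad of the post's), both at rest and released (horizontal distance between bush_wide_mid and post_thick below 0.012 m and z of bush_wide_mid in the frame of post_thick below 0.03 m and angle between the z axis of bush_wide_mid and the z axis of post_thick, either way round below 0.12 rad and horizontal distance between bush_narrow_mid and post_thin below 0.012 m and z of bush_narrow_mid in the frame of post_thin below 0.03 m and angle between the z axis of bush_narrow_mid and the z axis of post_thin, either way round below 0.12 rad and linear speed of each of bush_wide, bush_narrow below 0.02 m/s); the robot touches nothing.
It also fails if it takes over 54 s, if anything falls off the work surface, if the arm or the gripper's body presses on something with over 40 N, if the wrist force passes 120 N, or if a joint passes its speed limit or range.

## Working session

There is one attempt and no reset: what is moved stays moved. The work goes in short steps, Python scripts to look and compute and a shell command to move; the robot and the scene stay as the last step left them, time stands still between calls to the robot, and variables do not carry over. Pictures are saved under pics/ and viewed, on a budget of 10 in all, crops included, one or two more only if the job needs it, and the job is handed in when it is done.

```bash
mkdir -p pics
python3 - <<'E'
from bench import manip
import cv2,numpy as np
ims=[]
for n in("top","scene"):
    p,d=manip.camera(n); np.savez(f"{n}.npz",p=p,d=d,**{k:np.array(v) for k,v in manip.camera_info(n).items()})
    ims.append(p[:,:,::-1])
cv2.imwrite("pics/a.png",ims[0]); cv2.imwrite("pics/b.png",ims[1])
s=manip.state();print(s)
E
```

```text
{'clock': 0.1, 'joints': array([-1.34160431e+00,  3.51190105e-01,  1.65234782e+00, -7.74055322e-06,
        1.13910675e+00, -8.46035871e-02]), 'joint_vel': array([ 0.00069946, -0.002973  , -0.00175792, -0.00040731, -0.00106967,
        0.00031317]), 'joint_torque': array([ 8.40938665e-04, -4.98030281e+01, -2.85705060e+01,  7.00751483e-02,
        2.39158608e-02, -3.75396405e-05]), 'ee_pos': array([ 0.16971953, -0.5228354 ,  0.21815568]), 'orientation': array([[ 9.51167840e-01,  3.08674068e-01, -2.45857697e-04],
       [ 3.08674155e-01, -9.51167293e-01,  1.02292086e-03],
       [ 8.18973416e-05, -1.04885934e-03, -9.99999447e-01]]), 'force': array([-0.76017944,  1.3525688 ,  0.08882919]), 'ft_torque': array([-0.01257513, -0.00175604, -0.02254008]), 'opening': 0.09300552966817377}
```

View pics/a.png

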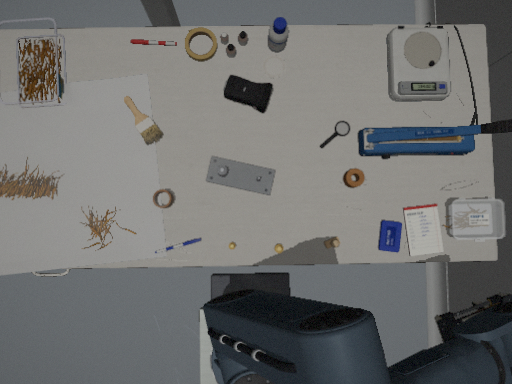

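View pics/b.png

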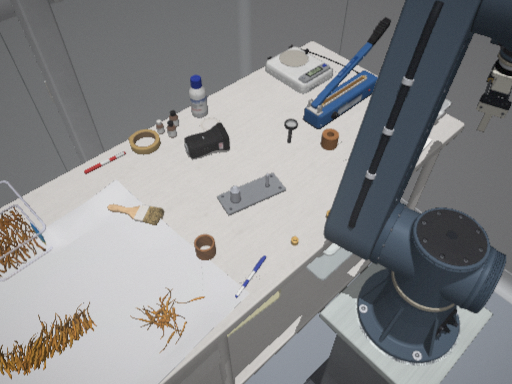

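The top picture shows the wide bush at about (164,198), the narrow bush at (354,178), the thick post at (222,170) and the thin post at (262,179). The scene picture agrees.

```bash
cat > h.py <<'E'
import numpy as np,cv2
def cloud(d,K,k1,T):
    h,w=d.shape; v,u=np.mgrid[:h,:w]
    dist=np.array([float(k1),0,0,0])
    xy=cv2.undistortPoints(np.stack([u,v],-1).reshape(-1,1,2).astype(float),np.array(K,float),dist).reshape(h,w,2)
    c=np.concatenate([xy*d[...,None],d[...,None]],-1)
    T=np.array(T); P=(c-T[:3,3])@T[:3,:3]
    P[d==0]=np.nan
    return P
def circ(p):
    # centre of the smallest circle enclosing the points, robust to a few strays
    return cv2.minEnclosingCircle(p[:,:2].astype(np.float32))
E
python3 - <<'E'
import numpy as np; from h import *
for n,R in(("top",dict(wide=(164,198),narrow=(354,178),thick=(222,170),thin=(262,179))),("scene",dict(wide=(205,246),narrow=(330,139),thick=(236,194),thin=(267,182)))):
    f=np.load(n+".npz"); P=cloud(f["d"],f["K"],f["k1"],f["camera_from_world"])
    print(n,f["K"][0,0],f["camera_from_world"][:3,:].round(2).tolist())
    for k,(u,v) in R.items():
        q=P[v-22:v+23,u-22:u+23].reshape(-1,3)
        lo,hi=(.04,.058) if k in("wide","narrow") else (.045,.08)
        m=q[(q[:,2]>lo)&(q[:,2]<hi)]
        c0=np.median(m,0) if len(m) else None
        if c0 is None: print(k,"none");continue
        m=m[np.hypot(*(m-c0)[:,:2].T)<.045]
        print(k,len(m),c0.round(4),((m.min(0)+m.max(0))/2).round(4),circ(m), np.nanmedian(P[v-22:v+23,u-22:u+23,2]))
    if n=="top":
        q=P[145:205,195:285].reshape(-1,3); m=q[(q[:,2]>.007)&(q[:,2]<.018)]
        r=cv2.minAreaRect(m[:,:2].astype(np.float32)); print(r,m[:,:2].mean(0),cv2.boxPoints(r))
E
```

```text
top 464.54653928088766 [[-0.02, -1.0, 0.01, 0.0], [-1.0, 0.01, -0.06, 0.51], [0.06, -0.01, -1.0, 1.38]]
wide 120 [0.4834 0.2602 0.0495] [0.4838 0.26   0.0491] ((0.48423510789871216, 0.2605324685573578), 0.027934903278946877) 0.0012784626374568843
narrow 221 [ 0.5376 -0.31    0.0492] [ 0.5378 -0.3102  0.0494] ((0.5383991599082947, -0.3094262182712555), 0.027945568785071373) 0.00028673223359685534
thick 80 [0.5646 0.0818 0.0626] [0.5647 0.0811 0.0597] ((0.5650051236152649, 0.08180870860815048), 0.014689038507640362) 0.005033367536629209
thin 11 [ 0.5401 -0.0256  0.0629] [ 0.5396 -0.0245  0.0598] ((0.5396712422370911, -0.02451600693166256), 0.0047682104632258415) 0.003649032630790173
((0.5623148083686829, 0.03066054731607437), (0.17094987630844116, 0.2702021598815918), 2.084510326385498) [0.55174632 0.02646922] [[ 0.47198233  0.16256319]
 [ 0.48181054 -0.10746015]
 [ 0.65264726 -0.1012421 ]
 [ 0.64281905  0.16878125]]
scene 440.71337877304205 [[-0.68, -0.73, 0.01, 0.36], [-0.56, 0.51, -0.65, 0.32], [0.48, -0.45, -0.76, 1.11]]
wide 180 [0.4806 0.2626 0.0488] [0.4806 0.2622 0.0484] ((0.4803408086299896, 0.26090237498283386), 0.0288921557366848) 0.0017839010007601498
narrow 172 [ 0.5394 -0.3162  0.0494] [ 0.5342 -0.3112  0.0476] ((0.5335346460342407, -0.3124197721481323), 0.03144126757979393) 0.0018916989193847164
thick 83 [0.5566 0.0874 0.059 ] [0.5593 0.0842 0.0577] ((0.5595388412475586, 0.08453981578350067), 0.014472863636910915) 0.003481932807978679
thin 16 [ 0.5343 -0.0226  0.059 ] [ 0.5353 -0.023   0.0561] ((0.5353285074234009, -0.023104265332221985), 0.004691018722951412) 0.0027786542371168494
```

```bash
python3 -m pendant '[[[1,0.4155,-0.088,0,0],[1,0.4155,-0.088,0,0],[1,0.4155,-0.088,0,0],[1,0.4155,-0.088,0,0],[1,0.4155,-0.088,0,0],[1,0.4155,-0.088,0,0],[1,0.4155,-0.088,0,0],[1,0.4155,-0.088,0,0]]]'
python3 - <<'E'
import numpy as np; from h import *
f=np.load("top.npz"); P=cloud(f["d"],f["K"],f["k1"],f["camera_from_world"]).reshape(-1,3)
for y in np.arange(-.48,-.2,.04):
    print(round(y,2),[ (round(x,2),round(float(np.nanmax(q[:,2])),3)) for x in np.arange(.38,.74,.04) for q in [P[(abs(P[:,0]-x)<.02)&(abs(P[:,1]-y)<.02)]] if len(q) and np.nanmax(q[:,2])>.015])
E
```

```text
clock: 0.77
ee_pos: [0.4601, -0.3552, 0.2184]
orientation: [[0.951, 0.309, -0.0], [0.309, -0.951, 0.0], [-0.0, -0.0, -1.0]]
force: [-0.1, -1.0, -1.1]
opening: 0.093
-0.48 [(np.float64(0.38), 0.017), (np.float64(0.42), 0.017), (np.float64(0.46), 0.017), (np.float64(0.62), 0.168), (np.float64(0.66), 0.172), (np.float64(0.7), 0.062)]
-0.44 [(np.float64(0.38), 0.021), (np.float64(0.42), 0.019), (np.float64(0.62), 0.148), (np.float64(0.66), 0.151), (np.float64(0.7), 0.063)]
-0.4 [(np.float64(0.38), 0.022), (np.float64(0.42), 0.02), (np.float64(0.58), 0.051), (np.float64(0.62), 0.133), (np.float64(0.66), 0.133), (np.float64(0.7), 0.064)]
-0.36 [(np.float64(0.62), 0.113), (np.float64(0.66), 0.116), (np.float64(0.7), 0.064)]
-0.32 [(np.float64(0.5), 0.058), (np.float64(0.54), 0.057), (np.float64(0.58), 0.054), (np.float64(0.62), 0.09), (np.float64(0.66), 0.099), (np.float64(0.7), 0.059)]
-0.28 [(np.float64(0.5), 0.054), (np.float64(0.54), 0.056), (np.float64(0.58), 0.052), (np.float64(0.66), 0.017), (np.float64(0.7), 0.018)]
-0.24 [(np.float64(0.38), 0.026), (np.float64(0.66), 0.016)]
```

```bash
python3 -m pendant '[[[1,0.086,-0.018,0,0.5],[1,0.086,-0.018,0,0.5],[1,0.086,-0.018,0,0.5],[1,0.086,-0.018,0,0.5],[1,0.086,-0.018,0,0.5]]]'
cat > look.py <<'E'
import sys
from bench import manip
from h import *
def look(name,lo,hi,near,r=.05,save=None):
    I=manip.camera_info("wrist"); s=manip.state(); p,d=manip.camera("wrist")
    P=cloud(d,I["K"],I["k1"],I["camera_from_world"])
    q=P.reshape(-1,3)
    m=q[(q[:,2]>lo)&(q[:,2]<hi)&(np.hypot(q[:,0]-near[0],q[:,1]-near[1])<r)]
    if len(m):
        c,rad=circ(m); R=np.array(s["orientation"]); t=np.array(s["ee_pos"])
        dd=np.array([c[0],c[1],t[2]])-t
        print(name,len(m),"centre",np.round(c,4),"rad",round(rad,4),"bbox mid",((m.min(0)+m.max(0))/2).round(4),"zmax",m[:,2].max().round(4),"tool shift",(R.T@dd).round(4))
    else: print(name,"none")
    if save: cv2.imwrite(f"pics/{save}.png",p[:,:,::-1])
    return P
E
python3 - <<'E'
from look import *
from bench import manip
print(manip.state()["ee_pos"],manip.state()["joints"].round(2))
look("narrow",.04,.06,(.537,-.311),.045,"c")
E
```

```text
clock: 1.18
ee_pos: [0.5354, -0.3123, 0.218]
orientation: [[0.982, -0.189, -0.001], [-0.189, -0.982, 0.001], [-0.001, -0.0, -1.0]]
force: [0.0, 0.2, -0.8]
opening: 0.093
[ 0.53535031 -0.31229288  0.21797429] [-0.6   0.48  1.46 -0.    1.2   1.16]
narrow 1388 centre [ 0.5343 -0.3131] rad 0.028 bbox mid [ 0.5345 -0.313   0.0461] zmax 0.0522 tool shift [-0.0009  0.001   0.    ]
```

View pics/c.png

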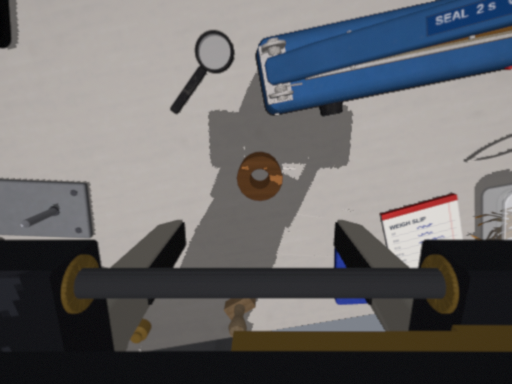

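The wrist picture shows the narrow bush at (260,176), about 1 mm off the finger line. The cutter is clear of it at the upper right.

```bash
python3 -m pendant '[[[1,-0.001,0.001,0.04,0],[1,-0.001,0.001,0.08,0],[1,-0.001,0.001,0.12,0],[1,-0.001,0.001,0.16,0],[1,-0.001,0.001,0.19,0],[1,-0.001,0.001,0.206,0],[1,-0.001,0.001,0.206,0],[0,-0.001,0.001,0.206,0]]]'
python3 -m pendant '[[[-1,0,0,0,0],[-1,0,0,0,0],[-1,0,0,0,0],[-1,0,0,0,0],[-1,0,0,0,0],[-1,0,0,0,0]]]'
```

```text
clock: 1.9
ee_pos: [0.5332, -0.3142, 0.0125]
orientation: [[0.983, -0.183, -0.001], [-0.183, -0.983, 0.001], [-0.001, -0.0, -1.0]]
force: [-0.4, -0.4, 0.6]
opening: 0.0898
clock: 2.4
ee_pos: [0.534, -0.314, 0.0133]
orientation: [[0.983, -0.185, 0.001], [-0.185, -0.983, -0.0], [0.001, 0.0, -1.0]]
force: [-1.2, 1.7, 5.5]
opening: 0.0566
```

```bash
python3 -m pendant '[[[-1,0,0,-0.04,0],[-1,0,0,-0.08,0],[-1,0,0,-0.12,0],[-1,-0.01,-0.03,-0.15,-0.12],[-1,-0.02,-0.06,-0.15,-0.24],[-1,-0.03,-0.09,-0.15,-0.36],[-1,-0.04,-0.12,-0.15,-0.48],[-1,-0.05,-0.15,-0.15,-0.6]]]'
python3 - <<'E'
from bench import manip
s=manip.state();R=s["orientation"];import numpy as np
d=np.array([.518,-.11,.165])-s["ee_pos"];print((R.T@d).round(4), s["opening"],"turn left",-(np.radians(-13.1)-np.arctan2(R[1,1],R[0,1])))
E
```

```text
clock: 3.07
ee_pos: [0.5118, -0.1559, 0.1628]
orientation: [[0.913, 0.407, 0.0], [0.407, -0.913, -0.0], [0.0, 0.0, -1.0]]
force: [1.5, 0.1, -1.2]
opening: 0.0564
[ 0.0244 -0.0394 -0.0022] 0.056366764351690926 turn left -0.9225622318378246
```

```bash
python3 -m pendant '[[[-1,0.008,-0.013,0,-0.12],[-1,0.016,-0.026,0,-0.24],[-1,0.024,-0.039,0,-0.36],[-1,0.024,-0.039,0,-0.48],[-1,0.024,-0.039,0,-0.6],[-1,0.024,-0.039,0,-0.72],[-1,0.024,-0.039,0,-0.84],[-1,0.024,-0.039,0,-0.922]]]'
python3 -m pendant '[[[-1,0,0,0,0]]]'
python3 - <<'E'
from look import *
look("thin",.045,.075,(.537,-.024),.025,"d")
look("thick",.045,.075,(.562,.084),.035)
P=look("thin",.056,.075,(.537,-.024),.025)
E
```

```text
clock: 3.73
ee_pos: [0.5186, -0.1118, 0.1626]
orientation: [[0.226, 0.974, -0.0], [0.974, -0.226, -0.0], [-0.0, -0.0, -1.0]]
force: [0.1, 0.4, -0.8]
opening: 0.0564
clock: 3.82
ee_pos: [0.5185, -0.1118, 0.1626]
orientation: [[0.229, 0.973, -0.0], [0.973, -0.229, -0.0], [-0.0, -0.0, -1.0]]
force: [-1.2, -1.3, -0.5]
opening: 0.0566
thin 106 centre [ 0.5359 -0.0273] rad 0.0048 bbox mid [ 0.5362 -0.0263  0.057 ] zmax 0.0678 tool shift [ 0.0863 -0.0025 -0.    ]
thick none
thin 97 centre [ 0.5365 -0.0273] rad 0.0048 bbox mid [ 0.5365 -0.0263  0.0619] zmax 0.0676 tool shift [ 0.0864 -0.0025 -0.    ]
```

View pics/d.png

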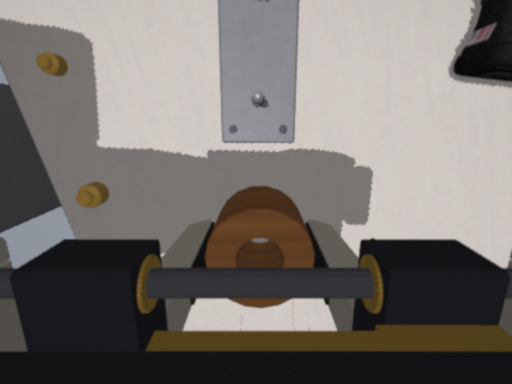

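The picture shows the thin post at (258,98) dead ahead, and the bush held upright and centred.

```bash
python3 -m pendant '[[[-1,0.035,-0.0025,0,0],[-1,0.07,-0.0025,0,0],[-1,0.086,-0.0025,0,0],[-1,0.086,-0.0025,0.03,0],[-1,0.086,-0.0025,0.06,0],[-1,0.086,-0.0025,0.08,0],[-1,0.086,-0.0025,0.09,0],[-1,0.086,-0.0025,0.1,0]]]'
python3 -m pendant '[[[-1,0,0,0,0]]]'
```

```text
clock: 4.63
ee_pos: [0.5362, -0.0277, 0.0619]
orientation: [[0.234, 0.972, -0.001], [0.972, -0.234, 0.0], [-0.0, -0.001, -1.0]]
force: [1.2, 0.4, -0.2]
opening: 0.0561
clock: 4.72
ee_pos: [0.5358, -0.0277, 0.0615]
orientation: [[0.234, 0.972, -0.002], [0.972, -0.234, 0.0], [-0.0, -0.002, -1.0]]
force: [0.1, 0.4, -0.5]
opening: 0.0563
```

```bash
python3 -m pendant '[[[-1,0,0,0.012,0],[-1,0,0,0.022,0],[-1,0,0,0.03,0],[-1,0,0,0.034,0],[-1,0,0,0.0355,0],[-1,0,0,0.0355,0]]]'
python3 -m pendant '[[[1,0,0,0,0],[1,0,0,0,0],[1,0,0,0,0],[1,0,0,0,0],[1,0,0,0,0],[1,0,0,-0.01,0]]]'
```

```text
clock: 5.22
ee_pos: [0.5362, -0.0276, 0.0269]
orientation: [[0.233, 0.972, -0.0], [0.972, -0.233, 0.0], [-0.0, -0.0, -1.0]]
force: [0.1, 0.2, -0.8]
opening: 0.0564
clock: 5.72
ee_pos: [0.5353, -0.0275, 0.0363]
orientation: [[0.233, 0.973, -0.002], [0.973, -0.233, 0.0], [-0.0, -0.002, -1.0]]
force: [0.8, -0.3, -0.7]
opening: 0.0904
```

```bash
python3 -m pendant '[[[1,0,0,-0.04,0],[1,0,0,-0.08,0],[1,0,0,-0.12,0],[1,0,0,-0.16,0],[1,0,0,-0.18,0]]]'
python3 - <<'E'
from look import *
look("thick",.045,.075,(.561,.082),.035,"e")
look("narrow",.045,.066,(.536,-.027),.045)
E
python3 -m pendant '[[[1,0.268,-0.121,0,0],[1,0.268,-0.121,0,0],[1,0.268,-0.121,0,0],[1,0.268,-0.121,0,0],[1,0.268,-0.121,0,0],[1,0.268,-0.121,0,0],[1,0.268,-0.121,0,0],[1,0.268,-0.121,0,0]]]'
python3 -m pendant '[[[1,0,0,0,0]]]'
python3 - <<'E'
from look import *
look("wide",.04,.06,(.482,.261),.045)
E
```

```text
clock: 6.13
ee_pos: [0.5374, -0.0277, 0.2229]
orientation: [[0.233, 0.973, 0.006], [0.973, -0.233, -0.001], [0.001, 0.006, -1.0]]
force: [0.3, -0.4, 0.1]
opening: 0.0931
thick 615 centre [0.5619 0.0807] rad 0.015 bbox mid [0.5618 0.0807 0.0571] zmax 0.0691 tool shift [ 1.111e-01 -1.400e-03  1.000e-04]
narrow 1541 centre [ 0.5359 -0.0283] rad 0.0279 bbox mid [ 0.5357 -0.0282  0.0555] zmax 0.066 tool shift [-0.001  -0.0023 -0.    ]
clock: 6.9
ee_pos: [0.4789, 0.2663, 0.2165]
orientation: [[0.229, 0.973, -0.001], [0.973, -0.229, 0.001], [0.001, -0.001, -1.0]]
force: [-0.3, 0.2, -0.0]
opening: 0.0933
clock: 6.98
ee_pos: [0.4799, 0.2627, 0.2164]
orientation: [[0.23, 0.973, -0.001], [0.973, -0.23, -0.001], [-0.001, -0.001, -1.0]]
force: [-0.4, 0.6, -0.3]
opening: 0.0927
wide 725 centre [0.4809 0.2593] rad 0.0279 bbox mid [0.4808 0.2594 0.0461] zmax 0.0522 tool shift [-0.0031  0.0018  0.    ]
```

View pics/e.png

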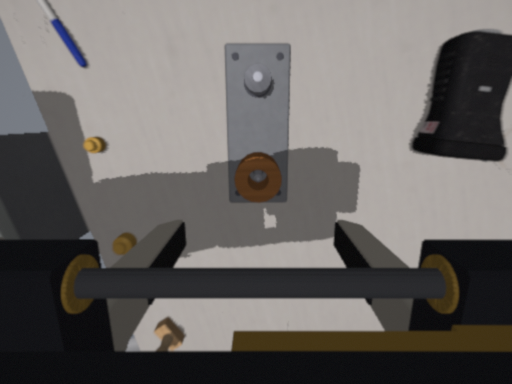

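The narrow bush now sits on the plate around the thin post, at (258,177), and the thick post is at (258,80). Next is the wide bush.

```bash
python3 -m pendant '[[[1,-0.003,0.002,0.04,0],[1,-0.003,0.002,0.08,0],[1,-0.003,0.002,0.12,0],[1,-0.003,0.002,0.16,0],[1,-0.003,0.002,0.19,0],[1,-0.003,0.002,0.204,0],[1,-0.003,0.002,0.204,0],[0,-0.003,0.002,0.204,0]]]'
python3 -m pendant '[[[-1,0,0,0,0],[-1,0,0,0,0],[-1,0,0,0,0],[-1,0,0,0,0],[-1,0,0,0,0],[-1,0,0,0,0]]]'
python3 -m pendant '[[[-1,0,0,-0.04,0],[-1,0,0,-0.08,0],[-1,0,0,-0.12,0],[-1,0,0,-0.15,0],[-1,0,0,-0.15,0]]]'
python3 - <<'E'
from bench import manip
import numpy as np
s=manip.state();R=s["orientation"]
d=np.array([.5617,.0807,s["ee_pos"][2]])-s["ee_pos"];print((R.T@d).round(4))
E
```

```text
clock: 7.7
ee_pos: [0.4824, 0.2565, 0.013]
orientation: [[0.234, 0.972, -0.001], [0.972, -0.234, -0.001], [-0.001, -0.001, -1.0]]
force: [0.4, -0.1, -0.2]
opening: 0.0895
clock: 8.2
ee_pos: [0.4824, 0.2579, 0.0137]
orientation: [[0.233, 0.973, 0.001], [0.973, -0.233, 0.0], [0.0, 0.0, -1.0]]
force: [-1.5, -1.0, 6.1]
opening: 0.0564
clock: 8.62
ee_pos: [0.4847, 0.2589, 0.1692]
orientation: [[0.233, 0.973, 0.009], [0.973, -0.233, 0.004], [0.006, 0.008, -1.0]]
force: [0.6, 0.2, 0.6]
opening: 0.0567
[-0.1554  0.1164  0.    ]
```

```bash
python3 -m pendant '[[[-1,-0.03,0.023,0,0],[-1,-0.062,0.047,0,0],[-1,-0.093,0.071,0,0],[-1,-0.124,0.095,0,0],[-1,-0.145,0.111,0,0],[-1,-0.155,0.1185,0,0],[-1,-0.155,0.1185,0,0],[-1,-0.155,0.1185,0,0]]]'
python3 -m pendant '[[[-1,0,0,0,0]]]'
python3 - <<'E'
from bench import manip
import numpy as np
s=manip.state();R=s["orientation"]
d=np.array([.5617,.0807,s["ee_pos"][2]])-s["ee_pos"];print((R.T@d).round(4))
E
```

```text
clock: 9.28
ee_pos: [0.561, 0.0797, 0.1625]
orientation: [[0.234, 0.972, -0.001], [0.972, -0.234, 0.0], [-0.0, -0.001, -1.0]]
force: [0.4, 0.4, -0.4]
opening: 0.0563
clock: 9.37
ee_pos: [0.5607, 0.0805, 0.1627]
orientation: [[0.232, 0.973, -0.001], [0.973, -0.232, 0.0], [-0.0, -0.001, -1.0]]
force: [-0.3, 0.6, -1.0]
opening: 0.0563
[ 0.0004  0.0009 -0.    ]
```

Now within 1 mm. I'll lower it, checking the force as it passes the nose.

```bash
python3 -m pendant '[[[-1,-0.0005,0.001,0.03,0],[-1,-0.0005,0.001,0.06,0],[-1,-0.0005,0.001,0.075,0],[-1,-0.0005,0.001,0.085,0],[-1,-0.0005,0.001,0.093,0],[-1,-0.0005,0.001,0.1,0],[-1,-0.0005,0.001,0.1,0]]]'
```

```text
clock: 9.95
ee_pos: [0.5619, 0.0792, 0.0625]
orientation: [[0.232, 0.973, -0.001], [0.973, -0.232, -0.0], [-0.0, -0.001, -1.0]]
force: [-0.1, 0.3, -0.5]
opening: 0.0564
```

```bash
python3 -m pendant '[[[-1,0,0,0.012,0],[-1,0,0,0.022,0],[-1,0,0,0.03,0],[-1,0,0,0.034,0],[-1,0,0,0.0355,0],[-1,0,0,0.0355,0]]]'
python3 -m pendant '[[[1,0,0,0,0],[1,0,0,0,0],[1,0,0,0,0],[1,0,0,0,0],[1,0,0,0,0],[1,0,0,-0.01,0]]]'
python3 -m pendant '[[[1,0,0,-0.04,0],[1,0,0,-0.08,0],[1,0,0,-0.12,0],[1,-0.03,0,-0.16,0],[1,-0.06,0,-0.16,0],[1,-0.08,0,-0.16,0],[1,-0.08,0,-0.16,0]]]'
python3 - <<'E'
from look import *
look("wide",.045,.066,(.562,.081),.045,"f")
look("narrow",.045,.066,(.536,-.027),.045)
E
```

```text
clock: 10.45
ee_pos: [0.5621, 0.0787, 0.0272]
orientation: [[0.233, 0.972, -0.001], [0.972, -0.233, -0.0], [-0.0, -0.001, -1.0]]
force: [0.3, -0.4, -0.9]
opening: 0.0566
clock: 10.95
ee_pos: [0.5613, 0.0786, 0.0367]
orientation: [[0.233, 0.972, -0.003], [0.972, -0.233, -0.0], [-0.001, -0.002, -1.0]]
force: [-0.4, 0.1, -0.3]
opening: 0.0906
clock: 11.53
ee_pos: [0.5432, -0.0019, 0.1994]
orientation: [[0.235, 0.972, 0.002], [0.972, -0.235, -0.001], [-0.0, 0.002, -1.0]]
force: [-1.3, 0.6, 0.1]
opening: 0.0931
wide 1612 centre [0.5623 0.0795] rad 0.028 bbox mid [0.5622 0.0793 0.0555] zmax 0.066 tool shift [ 0.0836 -0.0005 -0.    ]
narrow 1772 centre [ 0.536 -0.028] rad 0.0279 bbox mid [ 0.5358 -0.0279  0.0555] zmax 0.0659 tool shift [-0.0287 -0.0007 -0.    ]
```

View pics/f.png

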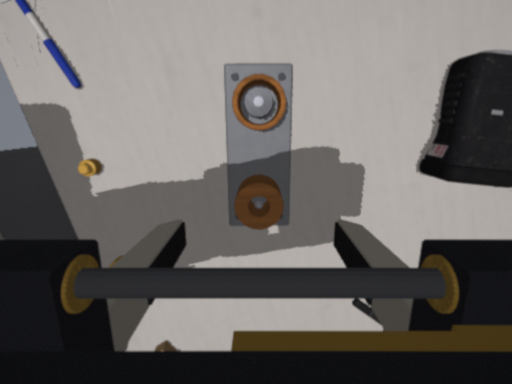

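Both bushes are on their own posts: wide at (259,102), narrow at (259,202). They are flat, let go, and the gripper is clear.

```bash
python3 -m pendant '[[[1,0,0,-0.02,0],[1,0,0,-0.02,0],[1,0,0,-0.02,0]]]'; python3 -c "
from bench import manip
print(manip.close_job())"
```

```text
clock: 11.88
ee_pos: [0.5441, 0.0018, 0.2179]
orientation: [[0.232, 0.973, 0.001], [0.973, -0.232, 0.0], [0.0, 0.001, -1.0]]
force: [0.4, 0.4, -0.5]
opening: 0.0929
the job is handed in; nothing more can be done
None
```

I slid the narrow-bored bush over the thin post and the wide-bored bush over the thick post, let both go, moved the gripper clear, and handed the job in at 11.9 s. `close_job` gives no verdict.

The last wrist-camera check put each bush centre within about 2 mm of its post's axis. Both rims came out level with a bush sitting flat on the plate, up to about 4 mm of depth noise. I saw almost no contact force during either insertion. No check failed.

The one disagreement was early on: the top and scene cameras differed by 4–5 mm on the posts and the narrow bush. I used the wrist camera for the final positions.

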